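# Open the push-button pencil case with a steady hand and get the compass out

## Robot

A 7-joint arm with a two-finger parallel gripper is mounted at the origin on the work surface. World frame = base frame: x ahead of the robot, y to its left, z up, the work surface at z = 0. Lengths are in mm, angles in rad, forces in N, time in s.
With the tool pointing down it reaches from about 400 to 900 mm from the base axis. Payload 5.6 kg.
Tool frame: the origin (TCP) lies midway between the tips of the shut fingers; the grasp point (between the pads) lies 19 mm behind it; x points along the fingers, y is the direction in which the jaws open and shut, and the axes are right-handed (so a half turn about x gives the same grasp; the last joint's range is limited). The gripper opens to 92 mm and grips with 3 to 60 N. Pads are 20 mm wide; open, the fingers measure 128 mm over their backs; the gripper's body (75 mm by 189 mm) begins 69 mm behind the grasp point.
Start: joints at [1.113, 0.468, -0.012, 1.603, 0.006, 1.071, -0.056], TCP at [261.915, -594.903, 214.592] pointing down, gripper open.
Joint ranges: [-2.53, 2.53], [-0.31, 2.02], [-1.57, 1.55], [0.28, 2.44], [-1.29, 4.43], [0.15, 1.84], [-2.92, 2.92]. Speed limits (rad/s): [2.57, 2.57, 3.14, 3.14, 3.14, 3.14, 3.14].

## Interface

Orientations are given as a rotation vector (axis times angle).
In Python, from cell import robot, grip, kin, viewer gives the robot as it stands. Calls block until the motion is done:
- robot.movep(position, orientation): joint-space move of the TCP to a pose.
- robot.servo_line(position, feed=150, rotation=None): straight line of the TCP; rotation=None keeps the orientation; feed is the mean speed in mm/s.
- robot.goto_joints(angles): joint-space move.
- grip(opening, newtons=None): opening from 0.0 (shut) to 1.0 (fully open); newtons is the grip in N (None keeps the last); returns when the fingers have stopped.
- robot.hold(seconds).
- kin.ik(position, orientation): joint angles nearest the present ones, or None.
- robot.observe(): the state.
- viewer.read_camera(name): name is "scene" or "top" or "wrist"; returns the picture (384x512x3 uint8, red, green, blue); there is no depth.
- viewer.camera_info(name): a dict with "camera_matrix" (3x3 intrinsics, pixels), "R" (3x3) and "t" (3): a world point X has camera coordinates R X + t. Camera axes: x right, y down, z forward; pixel columns grow to the right and rows downward; lengths in mm; the calibration is good to about 2 mm. The wrist camera is an equidistant fisheye: a pixel r from the principal point sees the ray r / f radians off the axis. A picture is of the moment at which its call begins: read the wrist's pose just before it. camera_info takes no time and is no camera call; for the wrist camera it gives the pose at the moment of the call.
A pose or a line that the arm cannot do raises robot.IKError and nothing moves.
- robot.job_done(): hands the job in, once; it reports no verdict.
Trained networks look in the newest picture that a camera, given by its name, has taken for a name from the list of things; names that differ only in an ending like _2 or _b are one class to them, and where a whole thing is asked for, a point or a joint stands for the part that bears it (a point fixed in the world has none). Each returns a list of dicts, best first, with "confidence" (0 to 1); they miss things now and then, are a little off and sometimes report something else, mostly with a low value. They report only what shows in the picture. A call takes as long as a camera call. They do not tell look-alikes from the thing itself.
- viewer.silhouettes(name, camera): "mask" (384x512 bool, what is visible of it).
- viewer.pinpoint(name, camera): "at" ([x, y, z] in mm, in the coordinates of the camera as it stood for that picture, good to about 4 mm: a listed point, or the origin of a listed thing).
The state is a dict: "t": time; "joints": joint angles; "joint_velocities": joint speeds; "joint_torque": joint torques, N m; "tcp_pos": TCP position; "tcp_rot": TCP orientation; "contact_force": force on the tool from outside, world axes, zero at the start; "wrist_torque": the same for the moment, N m; "grip_width": opening from 0.0 (shut) to 1.0 (fully open).
Only numpy, scipy, OpenCV 4.12 (cv2) and the standard library are available. Lean on these libraries where they do the work, as an engineer would, in place of code of your own. Each camera call takes 0.05 s, during which the arm holds its last target.

## Task

Take the wooden ruler off the lid of the pencil case and lay it flat on the bare desk. Then press the yellow catch and steady the spring lid all the way up, so that it rises under control instead of flying open, and leave it standing open. Finally lift the blue compass out and set it down flat in the white tray; drop nothing, leave the eraser in the case and leave the tray and the other things on the desk where they are.

Things in the scene. Friction and masses are not known exactly. Their poses are not given: they have to be found in the camera images.
- case: Hard-plastic pencil case (dark base, teal lid) fixed to the desk, 125 mm deep (x), 220 mm wide (y). Origin: centre of underside. -x is the front with the catch, +x the back with the hinge, z up. Walls and floor 4 mm; inside x -37.5 to 58.5, y -106 to 106 mm; walls 32 mm high. Front ledge x -62.5 to -37.5, full width, 40 mm high, holds the catch.
- lid (a joint): Lid angle in rad: 0 shut and hooked, grows as it swings up and back, stop at 1.66 (just past upright), where it stays. 90 g. A hinge spring drives it: 0.14 N m when shut, falling evenly to almost none at the stop, lightly damped. Let go it flies up in a fraction of a second; 1 to 1.5 N on its top at mid-depth holds it back.
- lid_edge (a point): Middle of the lid's front edge, on its outer (top) face; moves with the lid.
- catch (a joint): Travel of the catch button in m: 0 free, 0.006 fully down. It goes straight down and springs back: 1.5 N at first, 5 N fully down. At about 0.0035 the hook lets the lid go; the hook returns with the button, so the lid must be a few mm up by then.
- catch_top (a point): Centre of the top of the yellow catch button, a pad 17 mm (x) by 36 mm (y) in the middle of the front ledge. Free it is 50 mm above the desk, fully down 44 mm, still 2 mm above the shut lid's top. Its back edge is 5 mm in front of the lid's front edge: one fingertip can press it while the other hovers over the lid.
- ruler: Wooden ruler 200 mm long (its y), 30 mm wide (x), 6 mm thick, about 35 g, lying across the closed lid at the start. Origin: centre of its underside.
- compass: Magnetic compass, a round puck of blue hard plastic, 60 mm across, 18 mm high, about 70 g, white dial on top. Origin: centre of underside. It lies on the case floor (4 mm above the desk) in the left or right half, about 44 mm from the middle, hidden until the lid is up. 28 mm or more is free on each side of it along the case's y.
- tray: White open plastic tray, loose, 180 mm (its x) by 150 mm (its y), 25 mm high, walls and floor 4 mm. Origin: centre of the underside. It stands on the desk to the left or right of the case.
- eraser: White eraser with a red sleeve, 60 mm (its x) by 24 mm by 14 mm high, lying in the half of the case that the compass is not in. Origin: centre of its underside. To be left in the case.
- cup: Bamboo pencil cup, 80 mm across, 100 mm high, pencils up to 180 mm; stands on the side of the case opposite the tray. Origin: centre of the underside. Bystander.
- clip: Chrome binder clip lying on the desk to one side, beyond the tray or the cup, 60 mm wide (its y), x from -45 to +18 mm, 36 mm high. Origin: at desk level under the jaw. Bystander.
- glue: Glue stick standing on the desk close behind the case, 32 mm across, 96 mm high, easily tipped; at least 40 mm stays clear between it and the case's back. Origin: centre of the underside. Bystander.
- lid_hinge (a point): Middle of the lid's hinge line, at the back top of the case (case frame x 62.5, z 32 mm). The line runs along the case's y. The lid is 10 mm thick, its underside level with this line when shut: its flat top is then 42 mm above the desk. It reaches 100 mm forward of the line over the full width.
- stapler: Red and black stapler on the desk on the side opposite the clip, 150 mm long (its y), 38 mm wide (x), 57 mm high. Origin: centre of the underside. Bystander.
Mind the look-alikes: they are no part of the job. What is meant by the ruler is not green, pink or red, and is the smaller of those in its own colour.

How it is judged:
By the outcome, as a careful person would: the job done as asked, in the order asked, and still so for the second after the job is handed in, with the robot touching nothing.
It also fails if it takes over 72 s, if anything falls off the work surface, if the arm or the gripper's body presses on something with over 40 N, if the wrist force passes 120 N, or if a joint passes its speed limit or range.

## Working session

There is one attempt and no reset: what is moved stays moved. The work goes in short steps, each a Python script; the robot and the scene stay as the last script left them, time stands still between calls to the robot, and variables do not carry over. Pictures are saved under pics/ and viewed, and the job is handed in when it is done.

```bash
ls; mkdir -p pics; python3 - <<'E'
from cell import robot, grip, kin, viewer
import cv2
for c in ["scene","top"]:
    im=viewer.read_camera(c); cv2.imwrite(f"pics/{c}0.png",cv2.resize(im[:,:,::-1],(768,576)))
    print(c,viewer.camera_info(c))
print(robot.observe())
E
```

```text
pics
scene {'camera_matrix': array([[348.88703471,   0.        , 254.47422689],
       [  0.        , 348.88703471, 194.64029256],
       [  0.        ,   0.        ,   1.        ]]), 'R': array([[ 0.31126756,  0.95030742,  0.00532158],
       [ 0.55278716, -0.17650155, -0.81441608],
       [-0.77300638,  0.25644301, -0.58025695]]), 't': array([-158.8711571 , -190.27946229, 1649.33148841])}
top {'camera_matrix': array([[411.78753866,   0.        , 250.68127403],
       [  0.        , 411.78753866, 198.62827419],
       [  0.        ,   0.        ,   1.        ]]), 'R': array([[ 0.02956242, -0.99956196,  0.00140008],
       [-0.97653071, -0.02918016, -0.21339236],
       [ 0.21333974,  0.00494117, -0.97696558]]), 't': array([  11.02368628,  470.91528974, 1560.24012777])}
{'t': 0.1, 'joints': array([ 1.11297699,  0.46826793, -0.01161996,  1.60353563,  0.00600838,
        1.07144268, -0.05630626]), 'joint_velocities': array([-0.00053037, -0.0010511 ,  0.00178922, -0.00328638,  0.00059264,
       -0.00152808, -0.00014838]), 'joint_torque': array([ 9.02881420e-04, -5.21650600e+01, -1.20636384e-02, -2.44365728e+01,
       -5.66286652e-02,  1.41201715e-02,  6.89500212e-05]), 'tcp_pos': array([ 261.69211173, -594.40084756,  213.74767929]), 'tcp_rot': array([ 1.99302957,  0.42103242, -1.99393942]), 'contact_force': array([ 0.31883916,  0.08320276, -1.0494334 ]), 'wrist_torque': array([ 0.0531864 , -0.05896224, -0.00990089]), 'grip_width': 0.9996132110051626}
```

View pics/scene0.png

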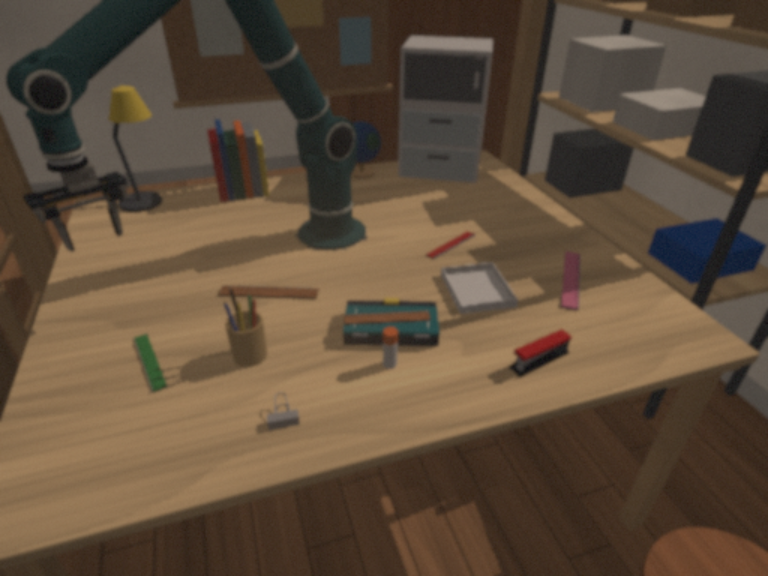

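View pics/top0.png

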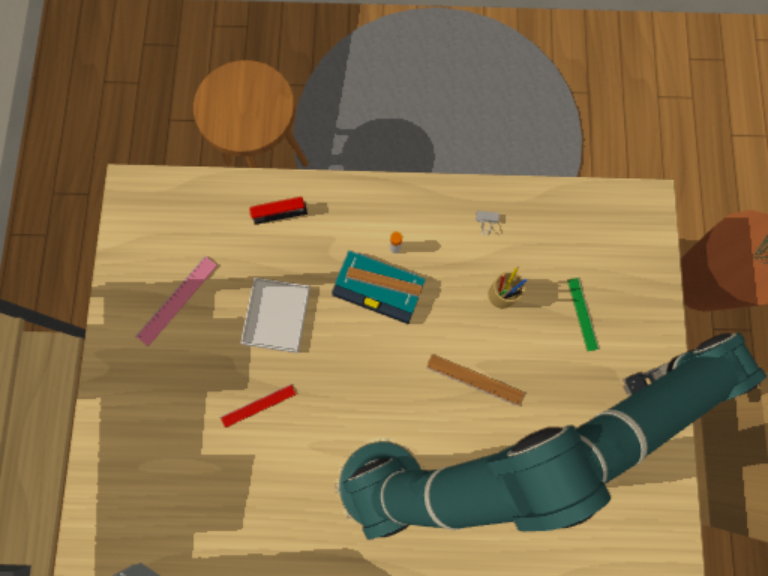

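The picture shows five rulers, with pixels given in the 768-px top view:
- Brown on the lid at (384,281), short.
- Brown on the desk at (476,379), longer.
- Green at (583,314).
- Pink at (177,301).
- Red at (259,405).

The ruler I want is the shorter brown one on the lid. The tray is on the left, the cup on the right and the glue stick behind. Next I'll measure everything and check that crop.

```bash
cat > h.py <<'E'
from cell import robot, grip, kin, viewer
import numpy as np, cv2
from scipy.spatial.transform import Rotation as Ro
CI={c:viewer.camera_info(c) for c in("scene","top")}
def toworld(p,ci): return ci["R"].T@(np.asarray(p)-ci["t"])
def proj(X,ci):
    c=(ci["R"]@np.atleast_2d(X).T).T+ci["t"]; q=(ci["camera_matrix"]@c.T).T; return q[:,:2]/q[:,2:]
def ray(uv,ci,z):
    d=ci["R"].T@np.linalg.inv(ci["camera_matrix"])@np.array([uv[0],uv[1],1.]); o=-ci["R"].T@ci["t"]
    return o+d*(z-o[2])/d[2]
E
python3 - <<'E'
from h import *
np.set_printoptions(precision=1,suppress=True)
ims={c:viewer.read_camera(c) for c in CI}
for n in ["case","lid_edge","catch_top","lid_hinge","ruler","tray","cup","glue","clip","stapler"]:
    for c in CI:
        for d in viewer.pinpoint(n,c): print(n,c,toworld(d["at"],CI[c]),round(d["confidence"],2))
zs={"ruler":48,"lid_edge":42,"tray":25,"catch_top":50}
for n in zs:
    for d in viewer.silhouettes(n,"top"):
        m=d["mask"].astype(np.uint8); cs,_=cv2.findContours(m,0,2); 
        if not cs: continue
        r=cv2.minAreaRect(max(cs,key=cv2.contourArea)); b=cv2.boxPoints(r)
        print(n,round(d["confidence"],2),"px",r[0], "corners",[ray(p,CI["top"],zs[n])[:2] for p in b])
im=ims["top"][150:230,200:360,::-1]; cv2.imwrite("pics/crop0.png",cv2.resize(im,None,fx=5,fy=5,interpolation=cv2.INTER_CUBIC))
E
```

```text
case top [510.5  23.1  -0.4] 0.69
lid_edge scene [475.4  32.5  41.6] 0.89
lid_edge top [469.7  32.3  42.8] 0.97
catch_top scene [461.6  43.8  50. ] 0.57
catch_top top [459.9  38.5  53.2] 0.56
catch_top top [718.5 298.6  -3.2] 0.32
lid_hinge scene [570.4   4.4  32.3] 0.74
lid_hinge top [567.5  -0.6  35. ] 0.89
lid_hinge top [ 707.2 -270.1   -3.5] 0.2
ruler scene [ 456.  -523.1   -2.4] 0.94
ruler scene [514.1   4.9  44.6] 0.93
ruler scene [ 266.  -231.5    0.3] 0.82
ruler scene [465.  559.7  -0.6] 0.79
ruler scene [189.5 322.1   2.8] 0.49
ruler top [462.7 565.9  -1.6] 0.9
ruler top [ 274.3 -236.1    3.2] 0.87
ruler top [ 452.2 -525.8   -0.7] 0.85
ruler top [186.2 325.5   4.5] 0.72
ruler top [518.7   5.7  39. ] 0.64
tray scene [429.1 293.2  -3.2] 0.77
tray top [426.6 290.4  -2.5] 0.75
cup scene [ 501.6 -310.2    0.2] 0.69
cup top [ 497.9 -312.5   -0.1] 0.8
glue scene [630.2 -22.8   3.3] 0.62
glue top [626.3 -22.5  -3.3] 0.55
clip scene [ 713.4 -271.1   -0.2] 0.56
clip top [ 713.8 -268.4   -2.6] 0.61
stapler scene [715.5 305.   -0.8] 0.73
stapler top [718.9 299.5  -0.7] 0.56
ruler 0.96 p
[... 705 characters left out ...]
[ 577.2, -325.9]), array([ 521.4, -380.3]), array([ 444.6, -306.1])]
lid_edge 0.65 px (252.8604736328125, 187.4910430908203) corners [array([504.8, 140. ]), array([605.5, 108.4]), array([ 530.5, -104.7]), array([431.9, -70.8])]
tray 0.69 px (182.9729766845703, 209.66213989257812) corners [array([343.9, 376.8]), array([526.5, 360.7]), array([504.5, 204.1]), array([323.1, 223.8])]
catch_top 0.6 px (246.60000610351562, 201.20001220703125) corners [array([455.7,  57.3]), array([472.7,  52.4]), array([463.9,  24. ]), array([447. ,  28.9])]
catch_top 0.56 px (184.78846740722656, 139.94232177734375) corners [array([713. , 374.3]), array([747.2, 234.5]), array([697.3, 222.3]), array([663.5, 361.3])]
```

View pics/crop0.png

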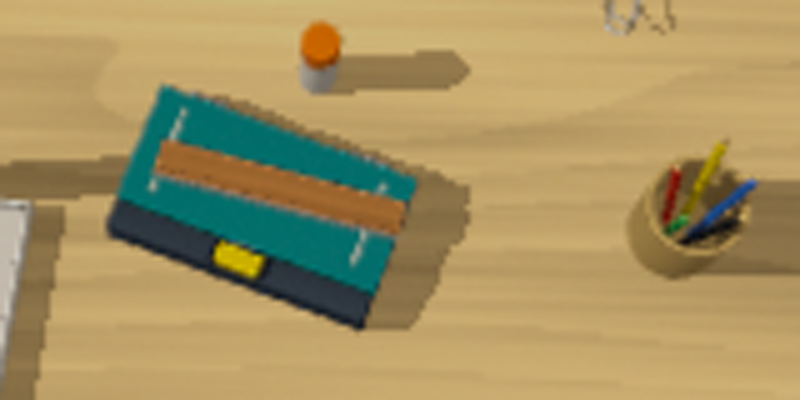

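The crop confirms it: the short brown ruler lies across the teal lid, at top pixel (256,187) in the native picture. The yellow catch is at (248,202). Next I'll refine the case, ruler and tray poses from the colour edges.

```bash
cat >> h.py <<'E'
def rectpose(mask,z,c="top"):
    "project mask contour to plane z, min-area rect -> centre, size, dir angles"
    cs,_=cv2.findContours(mask.astype(np.uint8),0,cv2.CHAIN_APPROX_NONE); k=max(cs,key=cv2.contourArea)[:,0,:]
    P=np.array([ray(p,CI[c],z)[:2] for p in k],np.float32); return cv2.minAreaRect(P)
E
python3 - <<'E'
from h import *
np.set_printoptions(precision=2,suppress=True)
im=viewer.read_camera("top"); hsv=cv2.cvtColor(im,cv2.COLOR_RGB2HSV)
crn=np.array([[163,86],[416,178],[378,293],[118,200]])/5+[200,150]-0.4
case=np.array([[62.5,110],[62.5,-110],[-37.5,-110],[-37.5,110]])
W=np.array([ray(p,CI["top"],42)[:2] for p in crn])
print(W)
from scipy.optimize import least_squares
def f(q,P=case,z=42):
    c,s=np.cos(q[2]),np.sin(q[2]); X=P@np.array([[c,s],[-s,c]])+q[:2]; return (X-W).ravel()
r=least_squares(f,[510,20,-.3]); print("case",r.x,r.fun)
sub=np.zeros(im.shape[:2],bool); sub[150:230,215:290]=1
h,s,v=[hsv[...,i].astype(int) for i in range(3)]
teal=(h>80)&(h<100)&(s>120)&(v>60)&sub
yel=(h>24)&(h<34)&(s>180)&(v>150)&sub
br=(h>4)&(h<18)&(s>120)&(v>100)&sub&cv2.dilate(teal.astype(np.uint8),np.ones((7,7))).astype(bool)
lid=cv2.morphologyEx((teal|br).astype(np.uint8),cv2.MORPH_CLOSE,np.ones((5,5)))
for n,m,z in(("lid",lid,42),("catch",yel,50),("ruler",br,48)): print(n,m.sum(),rectpose(m,z))
for n,z in(("ruler",48),("tray",25)):
    for d in viewer.silhouettes(n,"top"): print(n,round(d["confidence"],2),rectpose(d["mask"],z))
print(Ro.from_rotvec(robot.observe()["tcp_rot"]).as_matrix())
E
```

```text
[[ 600.41  102.83]
 [ 530.55 -100.56]
 [ 436.84  -72.02]
 [ 505.57  134.72]]
case [506.49  20.21  -0.32] [ 0.28  1.84  0.27 -3.38 -0.84 -0.17  0.29  1.71]
lid 1333 ((517.4063110351562, 16.483177185058594), (218.8939666748047, 100.66500091552734), 70.58184051513672)
catch 35 ((459.2583923339844, 38.88259506225586), (33.47941207885742, 15.12035846710205), 72.88800811767578)
ruler 288 ((518.5009155273438, 5.886329650878906), (199.5386962890625, 27.57843017578125), 76.47901916503906)
ruler 0.87 ((266.642333984375, -231.482421875), (251.3240203857422, 43.14775466918945), 68.2136459350586)
ruler 0.81 ((516.4606323242188, 7.164848327636719), (199.05239868164062, 34.399356842041016), 77.23712158203125)
ruler 0.81 ((185.1203155517578, 318.1138000488281), (32.28243637084961, 185.72792053222656), 28.36155128479004)
ruler 0.8 ((451.0986022949219, 546.31298828125), (43.90966033935547, 272.09063720703125), 54.026187896728516)
ruler 0.67 ((446.6266784667969, -510.80755615234375), (188.79747009277344, 34.188995361328125), 13.100127220153809)
tray 0.73 ((423.6380310058594, 289.7090759277344), (155.14553833007812, 186.46424865722656), 82.13667297363281)
tray 0.28 ((523.6826171875, 17.502662658691406), (222.951904296875, 103.65927124023438), 70.99995422363281)
[[ 0.    0.4  -0.92]
 [-0.   -0.92 -0.4 ]
 [-1.    0.   -0.  ]]
```

```bash
cat >> h.py <<'E'
CASE=np.array([506.8,20.5]); YAW=-0.325
def c2w(x,y): 
    c,s=np.cos(YAW),np.sin(YAW); return CASE+np.array([c*x-s*y,s*x+c*y])
def down(a):
    "tool down, jaw axis at world angle a"
    c,s=np.cos(a),np.sin(a); return Ro.from_matrix(np.array([[0,c,s],[0,s,-c],[-1,0,0]])).as_rotvec()
def best(p,a):
    "pick the half-turn with most margin"
    o=[]
    for k in(0,np.pi,-np.pi):
        j=kin.ik(list(p),down(a+k)); 
        if j is not None: o.append((abs(j[6]),a+k,j))
    o.sort(key=lambda t:t[0]); return o[0][1],o[0][2]
def st(n=""):
    o=robot.observe(); print(n,"t%.2f"%o["t"],"tcp",np.round(o["tcp_pos"],1),"F",np.round(o["contact_force"],2),"g%.3f"%o["grip_width"]); return o
E
python3 - <<'E'
from h import *
np.set_printoptions(precision=2,suppress=True)
ra=np.radians(-13.3)
for n,p,a in(("ruler",[518,6.2,44],ra),("rulerup",[518,6.2,300],ra),("place",[400,-170,4],0),("catch",[*c2w(-17,0),44],YAW),("lidend",[*c2w(50,0),90],YAW),("comp",[*c2w(10,44),6],YAW+np.pi/2),("comp2",[*c2w(10,-44),6],YAW+np.pi/2),("tray",[425,290,6],YAW+np.pi/2)):
    try: print(n,*best(p,a))
    except Exception as e: print(n,e)
E
```

```text
ruler -0.23212879051524585 [ 0.31  0.56 -0.47  2.01  0.4   0.66 -0.66]
rulerup -0.23212879051524585 [ 0.46  0.22 -0.61  1.79  0.14  1.17 -0.43]
place 0 [ 0.62  0.52 -0.34  2.22  0.39  0.46 -0.03]
catch -0.325 [ 0.26  0.52 -0.46  2.08  0.39  0.63 -0.79]
lidend -0.325 [ 0.33  0.53 -0.51  1.91  0.36  0.79 -0.7 ]
comp 1.2457963267948966 [ 0.37  0.72 -0.7   1.98  0.71  0.71  0.47]
comp2 1.2457963267948966 [ 0.47  0.65 -0.6   2.05  0.63  0.62  0.68]
tray 1.2457963267948966 [-0.05  0.73 -0.78  2.02  0.79  0.72 -0.09]
```

```bash
python3 - <<'E'
from h import *
ra=np.radians(-13.3)
robot.movep([518,6.2,300],down(ra)); st("up")
grip(0.56,15); st("g")
robot.servo_line([518,6.2,140],feed=250); st("140")
ci=viewer.camera_info("wrist"); im=viewer.read_camera("wrist"); cv2.imwrite("pics/w1.png",im[:,:,::-1])
np.set_printoptions(precision=3,suppress=True); print(ci)
for n in("ruler","lid_edge","catch_top","lid_hinge"):
    for d in viewer.pinpoint(n,"wrist"): print(n,toworld(d["at"],ci),round(d["confidence"],2))
E
```

```text
up t3.90 tcp [518.1   4.9 299.7] F [-0.19 -0.03 -0.61] g0.999
g t4.63 tcp [518.    6.3 300. ] F [ 0.84  1.11 -0.31] g0.564
140 t5.42 tcp [518.9   6.5 141. ] F [ 0.33  1.   -0.04] g0.562
{'camera_matrix': array([[297.319,   0.   , 256.439],
       [  0.   , 297.319, 190.331],
       [  0.   ,   0.   ,   1.   ]]), 'R': array([[ 0.973, -0.23 ,  0.   ],
       [-0.219, -0.929,  0.298],
       [-0.068, -0.29 , -0.954]]), 't': array([-503.659,  108.136,  360.754])}
ruler [517.433  11.102  44.289] 0.57
lid_edge [478.562  33.598  44.513] 0.71
catch_top [463.159  39.313  52.989] 0.94
lid_hinge [565.057  -1.766  30.871] 0.91
```

View pics/w1.png

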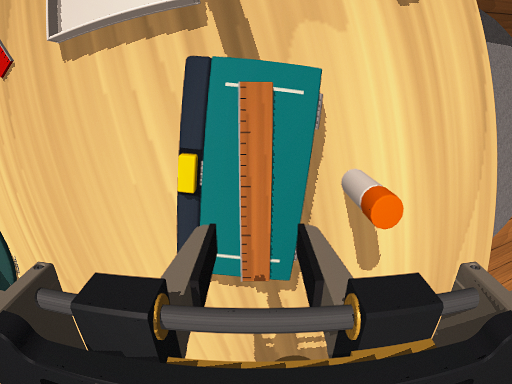

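The wrist view shows the ruler centred between the fingers (x 240–273). The catch is at (188,173), and the lid's left end runs from (211,58) to (322,69). I'll refine the case pose from these, then grasp.

```bash
cat >> h.py <<'E'
def fray(uv,ci,z):
    K=ci["camera_matrix"]; d=np.array([uv[0]-K[0,2],uv[1]-K[1,2]]); r=np.hypot(*d); th=r/K[0,0]
    v=np.array([*(d/max(r,1e-9)*np.sin(th)),np.cos(th)]); v=ci["R"].T@v; o=-ci["R"].T@ci["t"]; return (o+v*(z-o[2])/v[2])
E
python3 - <<'E'
from h import *
np.set_printoptions(precision=1,suppress=True)
ci=viewer.camera_info("wrist")
for n,uv,z in(("catch",(188,173),50),("lidFL",(211,58),42),("lidBL",(322,69),42),("ledgeFL",(188,57),40),("lidBR",(289,280),42),("glue top",(382,208),96),("rulerL",(257,82),48),("rulR",(256,279),48),("midlidfront",(204,173),42)):
    p=fray(uv,ci,z)[:2]; d=p-CASE; c,s=np.cos(YAW),np.sin(YAW); print(n,p,"case frame",np.array([c*d[0]+s*d[1],-s*d[0]+c*d[1]]))
ra=np.radians(-13.3)
robot.servo_line([518,6.2,60],feed=150); st()
robot.servo_line([518,6.2,44.3],feed=40); st()
E
```

```text
catch [462.   40.1] case frame [-48.7   4.3]
lidFL [508.2 137. ] case frame [-35.9 110.8]
lidBL [603.3 104.9] case frame [ 64.5 110.8]
ledgeFL [487.7 144.3] case frame [-57.7 111.2]
lidBR [ 530.2 -101.6] case frame [  61.2 -108.2]
glue top [620.9 -15.8] case frame [119.7   2. ]
rulerL [542.9 104.8] case frame [ 7.3 91.4]
rulR [496.4 -87.5] case frame [  24.7 -105.6]
midlidfront [474.8  34.9] case frame [-34.9   3.5]
 t6.36 tcp [518.5   6.5  60.5] F [ 0.7 -0.2  0.5] g0.560
 t6.90 tcp [517.9   6.3  44.2] F [0.9 0.2 0.9] g0.561
```

```bash
sed -i 's/^CASE=.*/CASE=np.array([508.1,21.0]); YAW=-0.333/' h.py; python3 - <<'E'
from h import *
grip(0.0,15); st("gripped")
robot.servo_line([518,6.2,60],feed=60); st()
robot.servo_line([518,6.2,150],feed=200); o=st()
im=viewer.read_camera("wrist"); cv2.imwrite("pics/w2.png",im[:,:,::-1])
E
```

```text
gripped t7.36 tcp [518.1   6.2  44.4] F [ 0.15 -0.13  0.53] g0.322
 t7.77 tcp [518.4   6.1  60.6] F [-0.56  0.29 -0.78] g0.322
 t8.37 tcp [517.4   5.8 149.3] F [ 0.17 -0.68 -0.89] g0.320
```

View pics/w2.png

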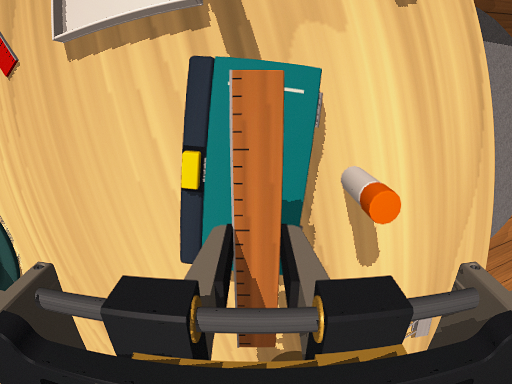

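The ruler is held level, spanning wrist pixels (232–284, 70–345). I'll place it on the bare desk in front and to the right of the case.

```bash
python3 - <<'E'
from h import *
robot.movep([390,-172,120],down(0)); st("above")
robot.servo_line([390,-172,20],feed=180); st()
robot.servo_line([390,-172,3.0],feed=30); o=st("down")
robot.hold(0.15); o=st("down")
E
```

```text
above t9.31 tcp [ 390.8 -171.3  119.8] F [ 0.58  0.02 -0.82] g0.321
 t10.02 tcp [ 391.  -171.3   20.4] F [0.78 0.75 0.15] g0.322
down t10.73 tcp [ 390.  -171.9    2.9] F [ 0.25  0.34 -0.08] g0.322
down t10.88 tcp [ 390.1 -172.     3.1] F [-0.25 -0.29 -0.77] g0.326
```

```bash
python3 - <<'E'
from h import *
for z in(2.5,2.0,1.6):
    robot.servo_line([390,-172,z],feed=20); F=np.mean([robot.observe()["contact_force"][2]]); st(z)
    if F>2.5: break
grip(0.55,15); st("open")
robot.servo_line([390,-172,120],feed=200); st()
im=viewer.read_camera("wrist"); cv2.imwrite("pics/w3.png",im[:,:,::-1])
im=viewer.read_camera("top"); cv2.imwrite("pics/t3.png",cv2.resize(im[140:300,150:390,::-1],None,fx=3,fy=3))
E
```

```text
2.5 t11.13 tcp [ 390.  -172.     2.5] F [-0.04 -1.22  1.35] g0.321
2.0 t11.38 tcp [ 390.  -172.     2.3] F [-1.72  0.53  6.03] g0.320
open t11.88 tcp [ 390. -172.    2.] F [ 0.25 -0.28 -0.91] g0.548
 t12.62 tcp [ 389.3 -172.1  119.4] F [-0.48 -0.08 -1.49] g0.547
```

View pics/t3.png

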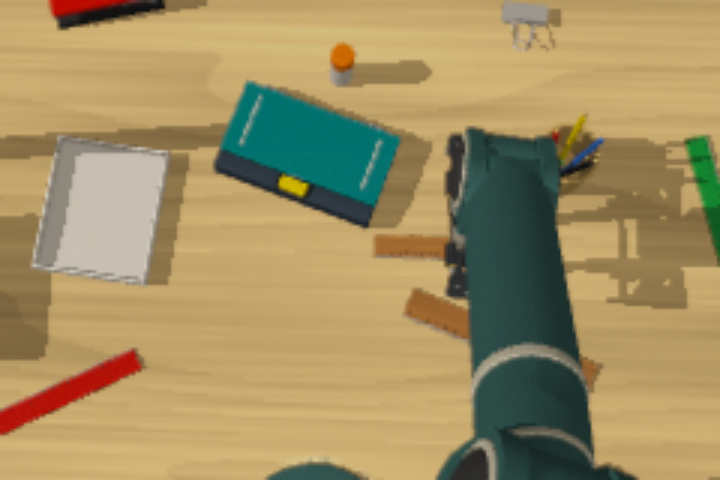

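The ruler is flat on the desk and clear of the case, with its end at crop pixel (375,245). The lid is bare, so I'll refit the case pose and prepare the catch press.

```bash
python3 - <<'E'
from h import *
robot.movep([*c2w(-17,0),150],down(YAW)); st()
im=viewer.read_camera("top"); hsv=cv2.cvtColor(im,cv2.COLOR_RGB2HSV); h,s,v=[hsv[...,i].astype(int) for i in range(3)]
ci=viewer.camera_info("wrist"); im=viewer.read_camera("wrist"); cv2.imwrite("pics/w4.png",im[:,:,::-1])
for n in("lid_edge","catch_top","lid_hinge","glue","case"):
    for d in viewer.pinpoint(n,"wrist"):
        p=toworld(d["at"],ci); q=p[:2]-CASE; c,s_=np.cos(YAW),np.sin(YAW); print(n,np.round(p,1),np.round([c*q[0]+s_*q[1],-s_*q[0]+c*q[1]],1),round(d["confidence"],2))
hsv=cv2.cvtColor(im,cv2.COLOR_RGB2HSV); h,s,v=[hsv[...,i].astype(int) for i in range(3)]
for nm,m,z in(("catch",(h>24)&(h<34)&(s>180)&(v>180),50),("teal",(h>80)&(h<100)&(s>120)&(v>60),42)):
    m=cv2.morphologyEx(m.astype(np.uint8),cv2.MORPH_OPEN,np.ones((3,3))); n,l,stt,_=cv2.connectedComponentsWithStats(m); k=1+np.argmax(stt[1:,4]); print(nm,stt[k])
    cs,_=cv2.findContours((l==k).astype(np.uint8),0,cv2.CHAIN_APPROX_NONE); k=cs[0][:,0,:]
    P=np.array([fray(p,ci,z)[:2] for p in k],np.float32); q=P-CASE; c,s_=np.cos(YAW),np.sin(YAW)
    C=np.c_[c*q[:,0]+s_*q[:,1],-s_*q[:,0]+c*q[:,1]]; print("case frame ext",C.min(0),C.max(0))
    if nm=="teal":
        for side in(60,100):
            for lo in (True,False):
                sel=(C[:,1]>side-15)&(C[:,1]<side+8); x=C[sel,0]; print(side,lo, np.percentile(x,10) if lo else np.percentile(x,90))
print(ci["R"].T@-ci["t"])
E
```

```text
t13.62 tcp [491.2  25.5 149. ] F [-0.22 -0.02 -0.06] g0.550
lid_edge [472.5  32.2  42.3] [-37.3  -1. ] 0.62
catch_top [462.7  38.9  52.4] [-48.8   2.1] 0.56
lid_hinge [567.5  -1.9  35.4] [63.6 -2.2] 0.68
lid_hinge [510.4  22.5   1.4] [1.7 2.1] 0.2
glue [ 6.277e+02 -2.130e+01  6.000e-01] [126.9  -0.8] 0.8
case [ 5.089e+02  2.330e+01 -2.000e-01] [0.1 2.4] 0.91
catch [212 169  16  35 535]
case frame ext [-59.95093927 -14.24836986] [-44.96475569  19.72613253]
teal [  234    70   107   209 18761]
case frame ext [ -38.96802674 -107.46684225] [ 61.73732907 111.79625524]
60 True -37.49678402651979
60 False 61.290414858526965
100 True -37.05648495515091
100 False 61.36446280258058
[519.82632886 105.60651361 320.2675118 ]
```

View pics/w4.png

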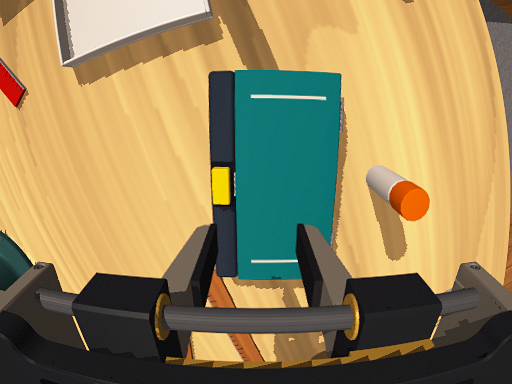

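The lid fits the frame with its front edge at case x = −37.3. The catch is at wrist pixel (220,186), about 2 mm towards +y, so I'll correct y by 1.5 mm. Next is pressing the catch with the front finger while the back finger hovers over the lid.

```bash
cat >> h.py <<'E'
CASE=CASE+1.5*np.array([-np.sin(YAW),np.cos(YAW)])
E
python3 - <<'E'
from h import *
grip(0.61,20); st()
R=down(YAW)
robot.movep([*c2w(-18,0),90],R)
robot.servo_line([*c2w(-18,0),54],feed=120); st()
for z in(51,49,47.5,46,45,44.6):
    robot.servo_line([*c2w(-18,0),z],feed=25); st(z)
robot.hold(0.2); st()
im=viewer.read_camera("wrist"); cv2.imwrite("pics/w5.png",im[:,:,::-1])
E
```

```text
t14.27 tcp [492.   26.5 150. ] F [-1.75  0.59  0.1 ] g0.610
 t15.07 tcp [492.3  28.5  55. ] F [0.23 0.3  1.09] g0.612
51 t15.33 tcp [492.   28.3  51.5] F [ 0.02  0.75 -0.13] g0.609
49 t15.58 tcp [492.2  28.3  49.3] F [0.94 0.54 1.14] g0.613
47.5 t15.83 tcp [492.2  28.3  47.7] F [ 1.64 -0.52  2.82] g0.610
46 t16.08 tcp [492.2  28.3  46.3] F [ 1.04 -0.74  5.88] g0.608
45 t16.33 tcp [492.2  28.4  45.4] F [ 0.98 -0.12  5.39] g0.610
44.6 t16.58 tcp [492.1  28.4  45. ] F [ 1.92 -0.6   7.17] g0.608
 t16.78 tcp [492.1  28.3  45. ] F [ 0.49 -0.55  7.25] g0.608
```

View pics/w5.png

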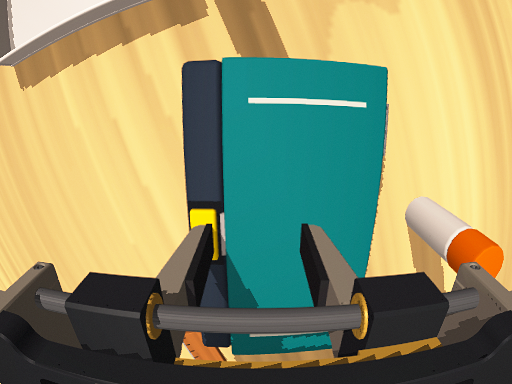

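The force has reached 7.2 N, about 4.5 N from the catch plus the lid pushing the back finger, so the lid is unhooked. The catch and hook show beside the front finger at (205,230). I'll start the arc.

```bash
cat >> h.py <<'E'
W=56.0
def lidpose(th,r,gap=0):
    x=62.5-r*np.cos(th)+(10+gap)*np.sin(th); z=32+r*np.sin(th)+(10+gap)*np.cos(th)
    return [*c2w(x-W/2,0),z]
E
python3 - <<'E'
from h import *
T=np.linspace(0.06,0.42,4)
for th in T:
    r=52.5+22*th/1.66
    robot.servo_line(lidpose(th,r),feed=30); st("%.2f"%th)
im=viewer.read_camera("wrist"); cv2.imwrite("pics/w6.png",im[:,:,::-1])
E
```

```text
0.06 t17.08 tcp [492.2  28.3  45.6] F [ 1.71 -1.23  6.41] g0.610
0.18 t17.45 tcp [491.6  28.2  51.6] F [ 0.81 -0.16  1.11] g0.609
0.30 t17.82 tcp [492.6  27.6  58.2] F [-0.42 -0.69  2.25] g0.615
0.42 t18.21 tcp [495.1  27.1  65. ] F [ 1.41 -0.23  0.91] g0.608
```

View pics/w6.png

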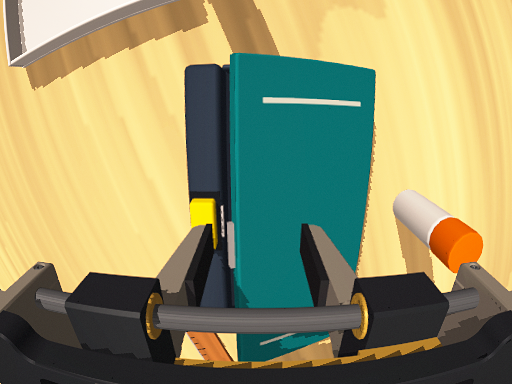

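The lid is up and riding on the back finger: its front edge has risen at x≈232 and the gap to the ledge is open. I'll continue the arc.

```bash
python3 - <<'E'
from h import *
for th in np.arange(0.54,1.27,0.12):
    r=52.5+22*th/1.66
    robot.servo_line(lidpose(th,r),feed=30); st("%.2f"%th)
im=viewer.read_camera("wrist"); cv2.imwrite("pics/w7.png",im[:,:,::-1])
im=viewer.read_camera("scene"); cv2.imwrite("pics/s7.png",cv2.resize(im[170:270,180:380,::-1],None,fx=3.5,fy=3.5))
E
```

```text
0.54 t18.64 tcp [497.9  26.2  71.4] F [-0.17  0.02  0.82] g0.611
0.66 t19.03 tcp [501.4  24.9  77.6] F [ 1.29 -0.26  0.59] g0.612
0.78 t19.43 tcp [505.8  23.4  83.5] F [1.24 0.   0.89] g0.612
0.90 t19.84 tcp [510.9  21.6  88.8] F [-0.09  0.18 -0.63] g0.613
1.02 t20.25 tcp [516.8  19.6  93.6] F [ 0.15 -0.06  0.86] g0.610
1.14 t20.67 tcp [523.3  17.4  97.7] F [-0.44 -0.58  0.3 ] g0.610
1.26 t21.09 tcp [530.4  14.9 101. ] F [-0.    0.36  0.08] g0.613
```

View pics/w7.png

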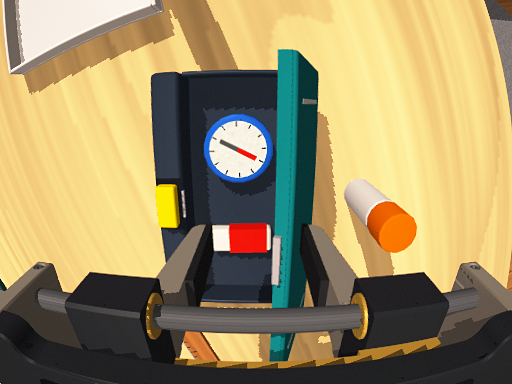

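View pics/s7.png

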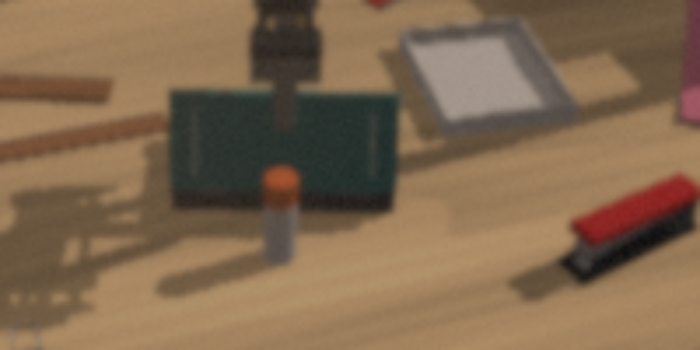

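The lid rests against the back finger, nearly upright. The compass is in the left half at wrist pixel (238,148) and the eraser is at (241,238). I'll finish the last part of the arc and lift clear.

```bash
python3 - <<'E'
from h import *
for th in (1.36,1.46,1.56,1.62,1.68,1.72):
    r=52.5+22*th/1.66
    robot.servo_line(lidpose(th,r),feed=25 if th>1.5 else 30); st("%.2f"%th)
robot.hold(0.2)
ci=viewer.camera_info("wrist"); im=viewer.read_camera("wrist"); cv2.imwrite("pics/w8.png",im[:,:,::-1])
E
```

```text
1.36 t21.57 tcp [536.7  12.7 103.1] F [-0.45  0.77  0.34] g0.611
1.46 t21.96 tcp [543.3  10.4 104.5] F [ 0.31 -0.8   0.38] g0.612
1.56 t22.40 tcp [550.    8.1 105.3] F [-0.28 -0.38 -0.56] g0.611
1.62 t22.73 tcp [554.2   6.7 105.4] F [-0.53  0.48  0.9 ] g0.609
1.68 t23.05 tcp [558.4   5.1 105.2] F [0.39 0.07 0.18] g0.612
1.72 t23.32 tcp [561.2   4.2 105. ] F [0.71 0.46 0.53] g0.607
```

View pics/w8.png

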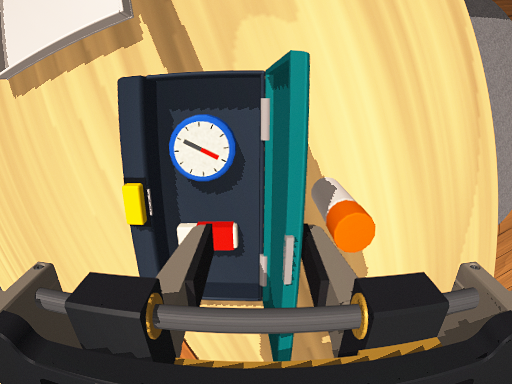

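The lid is upright with its edge at x≈300, and the back finger is just behind it. I'll withdraw upward along the lid slope and locate the compass.

```bash
python3 - <<'E'
from h import *
np.set_printoptions(precision=1,suppress=True)
p=robot.observe()["tcp_pos"]; u=np.array([np.cos(YAW),np.sin(YAW)])
a=np.array(lidpose(1.72,75.3)); 
robot.servo_line([*(a[:2]+u*4),a[2]+32],feed=80); st()
robot.servo_line([*(a[:2]+u*4),a[2]+110],feed=200); st()
im=viewer.read_camera("scene"); cv2.imwrite("pics/s9.png",cv2.resize(im[170:270,180:380,::-1],None,fx=3.5,fy=3.5))
robot.movep([*c2w(0,44),230],down(YAW+np.pi/2)); st()
ci=viewer.camera_info("wrist"); im=viewer.read_camera("wrist"); cv2.imwrite("pics/w9.png",im[:,:,::-1])
def cf(p):
    q=p[:2]-CASE; c,s_=np.cos(YAW),np.sin(YAW); return np.array([c*q[0]+s_*q[1],-s_*q[0]+c*q[1]])
for n in("compass","lid_edge","eraser","glue","lid_hinge","tray"):
    for d in viewer.pinpoint(n,"wrist"): p=toworld(d["at"],ci); print(n,p,cf(p),round(d["confidence"],2))
for d in viewer.silhouettes("compass","wrist"):
    m=d["mask"]; ys,xs=np.nonzero(m); k=cv2.findContours(m.astype(np.uint8),0,1)[0]; e=max(k,key=cv2.contourArea)
    P=np.array([fray(q,ci,22)[:2] for q in e[:,0,:]],np.float32); cc=cv2.minEnclosingCircle(P); print(cc,cf(np.array(cc[0])),m.sum(),d["confidence"])
E
```

```text
t24.12 tcp [565.1   2.8 137.5] F [ 0.7 -0.2 -0.6] g0.609
 t24.66 tcp [564.2   2.6 214.1] F [-0.2 -0.6  0.4] g0.606
 t25.92 tcp [522.8  63.7 229.4] F [-0.4 -0.7 -0.9] g0.612
compass [534.2  62.1   5. ] [11.2 45.9] 0.58
compass [503.9 -24.7   6.3] [ 10.9 -46.1] 0.31
lid_edge [589.7  -0.7 132.9] [84.2  4.7] 0.76
lid_edge [567.2  -1.6  32.7] [63.2 -3.5] 0.52
eraser [499.5 -21.4   3.9] [  5.7 -44.4] 0.79
eraser [424.2 295.4   1.6] [-169.   230.5] 0.66
eraser [ 499.4 -315.1    1.9] [ 101.6 -322. ] 0.18
lid_hinge [566.6  -3.7  35.4] [63.4 -5.7] 0.78
tray [427.3 291.7  -0.9] [-164.9  227.9] 0.56
((528.1024169921875, 62.933956146240234), 30.537817001342773) [ 5.2 44.7] 1587 0.58
```

View pics/w9.png

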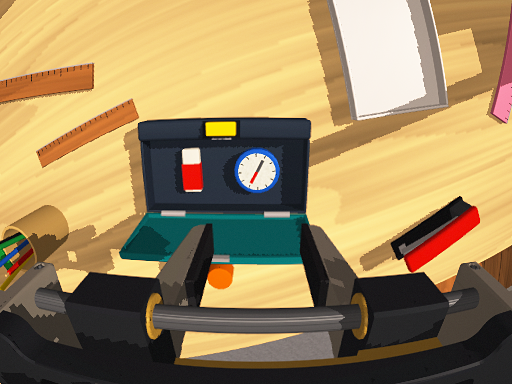

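View pics/s9.png

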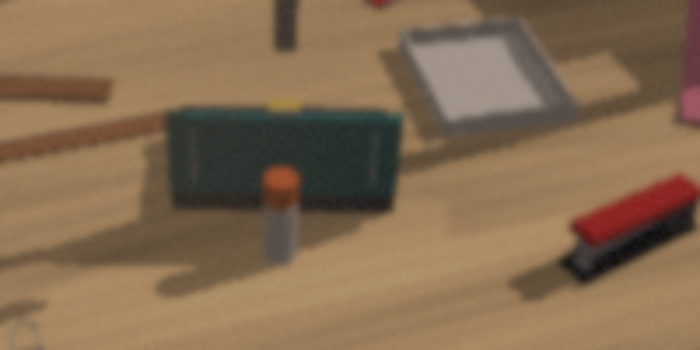

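The lid stands open, with its edge measured at z≈133 and case x≈84, so it's at the stop. The compass dial is at wrist pixel (257,171). I'll take its centre from the dial rim and then descend.

```bash
python3 - <<'E'
from h import *
np.set_printoptions(precision=1,suppress=True)
def cf(p):
    q=p[:2]-CASE; c,s_=np.cos(YAW),np.sin(YAW); return np.array([c*q[0]+s_*q[1],-s_*q[0]+c*q[1]])
im=cv2.cvtColor(cv2.imread("pics/w9.png"),cv2.COLOR_BGR2HSV).astype(int); h,s,v=[im[...,i] for i in range(3)]
m=np.zeros(h.shape,np.uint8); m[145:200,230:285]=((h>100)&(h<120)&(s>150)&(v>110))[145:200,230:285]
ci=viewer.camera_info("wrist"); print(-ci["R"].T@ci["t"])
k=max(cv2.findContours(m,0,cv2.CHAIN_APPROX_NONE)[0],key=cv2.contourArea)[:,0,:]
P=np.array([fray(q,ci,22)[:2] for q in k],np.float32); cc=cv2.minEnclosingCircle(P); print("top-blue",cc,cf(np.array(cc[0])))
dial=fray((257,171),ci,22)[:2]; print("dial",dial,cf(dial))
for d in viewer.pinpoint("compass","top"): print(toworld(d["at"],CI["top"]),cf(toworld(d["at"],CI["top"])),d["confidence"])
ci2=viewer.read_camera("top")
for d in viewer.pinpoint("compass","top"): p=toworld(d["at"],CI["top"]); print("top",p,cf(p),d["confidence"])
cv2.imwrite("pics/t10.png",cv2.resize(ci2[150:230,200:300,::-1],None,fx=6,fy=6))
E
```

```text
[443.   92.1 401.3]
top-blue ((529.1746215820312, 62.870731353759766), 30.75185203552246) [ 6.2 45. ]
dial [530.   62.7] [ 7.  45.1]
top [527.7  60.2   8.6] [ 5.7 41.9] 0.75
```

```bash
python3 - <<'E'
from h import *
a=YAW+np.pi/2; p=c2w(6.5,44.5)
grip(0.79,20)
robot.movep([*p,130],down(a)); st()
robot.servo_line([*p,45],feed=150); st()
ci=viewer.camera_info("wrist"); im=viewer.read_camera("wrist"); cv2.imwrite("pics/w10.png",im[:,:,::-1])
E
```

```text
t27.38 tcp [529.5  63.1 130.5] F [0.95 0.55 0.18] g0.791
 t28.10 tcp [530.2  62.8  46.2] F [-1.05 -0.09 -0.23] g0.787
```

View pics/w10.png

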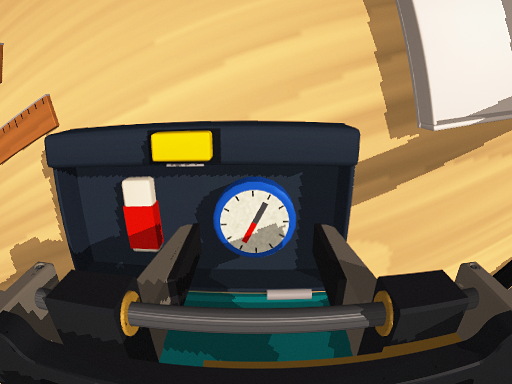

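The compass at (255,218) is centred between the fingertips, with free space to the eraser and the wall. I'll descend and grip.

```bash
python3 - <<'E'
from h import *
p=c2w(6.5,44.5)
robot.servo_line([*p,15],feed=100); st()
robot.servo_line([*p,6.5],feed=30); st("low")
grip(0.0,20); st("gripped")
robot.servo_line([*p,20],feed=50); st()
robot.servo_line([*p,75],feed=120); st()
robot.hold(0.15); st()
ci=viewer.camera_info("wrist"); im=viewer.read_camera("wrist"); cv2.imwrite("pics/w11.png",im[:,:,::-1])
E
```

```text
t28.60 tcp [528.9  62.5  14.5] F [ 0.03 -0.97 -0.37] g0.791
low t29.03 tcp [529.2  62.3   6.4] F [-0.51  0.5  -0.02] g0.794
gripped t29.38 tcp [529.4  62.3   6.6] F [ 0.05 -0.28  0.14] g0.642
 t29.80 tcp [529.6  62.3  20.4] F [ 0.26 -0.86  0.28] g0.645
 t30.41 tcp [529.1  62.   74.8] F [-0.64 -0.24 -0.36] g0.647
 t30.56 tcp [528.6  62.1  74.1] F [0.03 0.14 0.32] g0.643
```

View pics/w11.png

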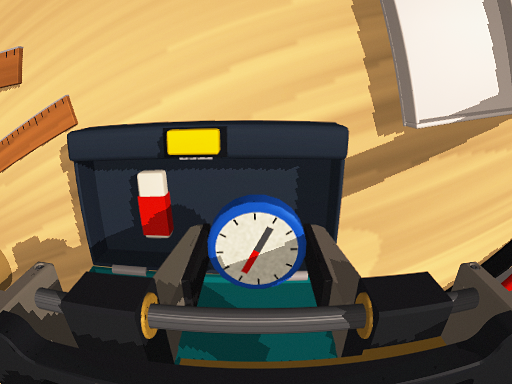

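The compass is held at (256,243), with the measured width of 59 mm matching. The eraser stays in the case. I'll carry the compass to the tray.

```bash
python3 - <<'E'
from h import *
p=c2w(6.5,44.5)
robot.servo_line([*p,170],feed=160); st()
a=np.radians(83)
robot.movep([427,291,150],down(a)); st("above")
ci=viewer.camera_info("wrist"); im=viewer.read_camera("wrist"); cv2.imwrite("pics/w12.png",im[:,:,::-1])
for d in viewer.pinpoint("tray","wrist"): print(toworld(d["at"],ci),d["confidence"])
E
```

```text
t31.35 tcp [528.7  61.9 169.2] F [-0.08  0.03 -1.14] g0.649
above t32.34 tcp [427.9 289.6 149.5] F [ 0.73 -0.2  -1.05] g0.646
[426.64410659 293.91698253   2.62142523] 0.91
```

View pics/w12.png

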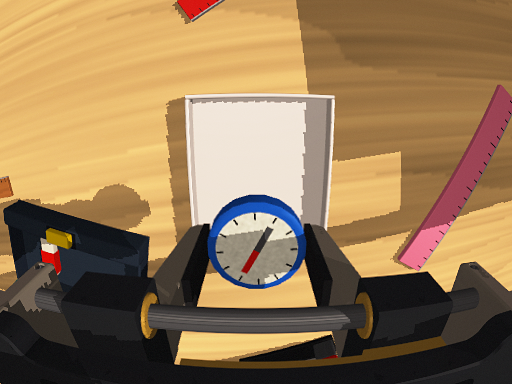

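The tray spans x 187–333, aligned with and centred under the gripper and the compass at (256,243). I'll lower it.

```bash
python3 - <<'E'
from h import *
P=[427,292]
robot.servo_line([*P,30],feed=150); st()
robot.servo_line([*P,10],feed=60); st()
for z in(8,7,6.4,5.9,5.4):
    robot.servo_line([*P,z],feed=20); robot.hold(0.08); o=st(z)
    if o["contact_force"][2]>2.5: break
ci=viewer.camera_info("wrist"); im=viewer.read_camera("wrist"); cv2.imwrite("pics/w13.png",im[:,:,::-1])
E
```

```text
t33.39 tcp [427.4 292.5  30.7] F [ 0.44 -0.76 -1.38] g0.644
 t33.88 tcp [426.7 292.    9.7] F [ 0.43 -0.77 -0.19] g0.647
8 t34.21 tcp [427.  292.    8.1] F [ 0.09 -0.16 -1.04] g0.642
7 t34.54 tcp [427. 292.   7.] F [-0.13 -1.15 -0.37] g0.645
6.4 t34.88 tcp [427.1 292.1   6.6] F [-0.62 -0.74  2.45] g0.644
5.9 t35.21 tcp [427.1 292.1   6.6] F [-1.88 -3.01  9.22] g0.642
```

View pics/w13.png

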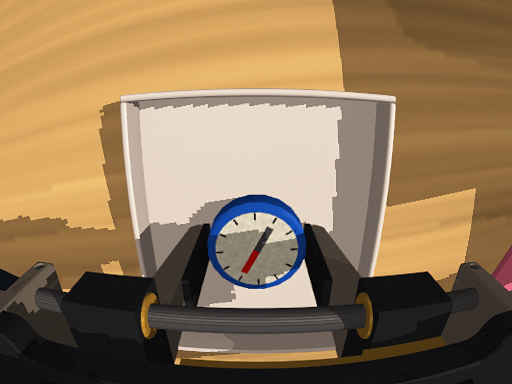

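```bash
python3 - <<'E'
from h import *
P=[427,292]
robot.servo_line([*P,6.5],feed=20); robot.hold(0.1); st()
grip(0.79,20); st("open")
robot.servo_line([*P,60],feed=100); st()
robot.servo_line([*P,220],feed=200); st()
ci=viewer.camera_info("wrist"); im=viewer.read_camera("wrist"); cv2.imwrite("pics/w14.png",im[:,:,::-1])
for n in("compass","tray"):
    for d in viewer.pinpoint(n,"wrist"): print(n,np.round(toworld(d["at"],ci),1),round(d["confidence"],2))
# retreat so that cameras see the scene
robot.movep([420,-10,420],down(YAW)); st()
im=viewer.read_camera("top"); cv2.imwrite("pics/t14.png",cv2.resize(im[100:340,40:440,::-1],None,fx=2,fy=2))
for n in("compass","tray","lid_edge","ruler","cup","glue","clip","stapler","eraser"):
    for d in viewer.pinpoint(n,"top"): print(n,np.round(toworld(d["at"],CI["top"]),1),round(d["confidence"],2))
im=viewer.read_camera("scene"); cv2.imwrite("pics/s14.png",cv2.resize(im[140:300,60:420,::-1],None,fx=2.2,fy=2.2))
E
```

```text
t35.61 tcp [427.1 292.1   6.6] F [-1.42 -0.85  3.69] g0.652
open t36.01 tcp [426.9 291.9   6.3] F [-0.5   0.38 -0.64] g0.791
 t36.69 tcp [427.1 291.6  59.9] F [-0.01 -0.21 -0.35] g0.792
 t37.64 tcp [426.5 291.3 218.8] F [-0.51  0.61 -0.28] g0.786
compass [429.5 295.6   4.2] 0.77
 t39.15 tcp [419.9  -9.3 419.5] F [-0.5   0.08 -0.55] g0.787
compass [423.6 289.6   2.9] 0.48
tray [423.3 291.5  -4.4] 0.94
tray [ 5.665e+02 -4.000e-01  3.170e+01] 0.26
ruler [ 272.1 -236.4    0.3] 0.91
ruler [ 454.  -526.2    1. ] 0.89
ruler [4.615e+02 5.650e+02 5.000e-01] 0.85
ruler [ 389.1 -172.3   -0.5] 0.69
ruler [190.7 323.5  -0.5] 0.57
cup [ 4.974e+02 -3.104e+02  3.000e-01] 0.77
clip [ 713.4 -274.    -4.3] 0.7
stapler [717.5 300.2  -3.3] 0.69
```

View pics/w14.png

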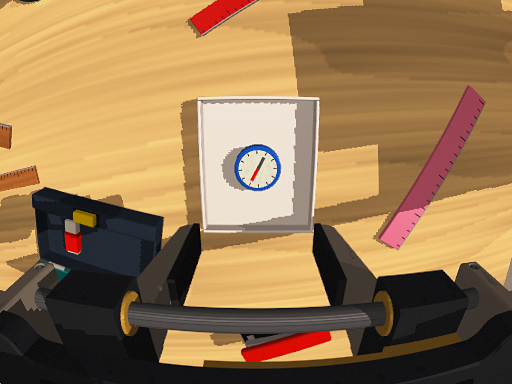

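View pics/t14.png

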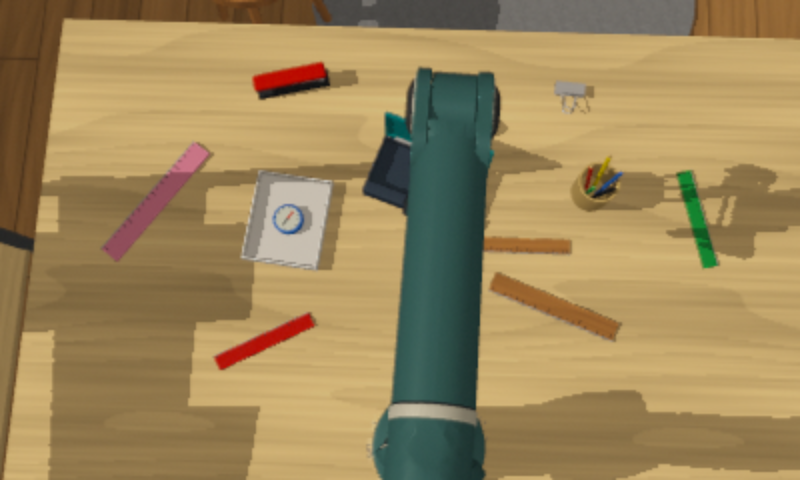

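View pics/s14.png

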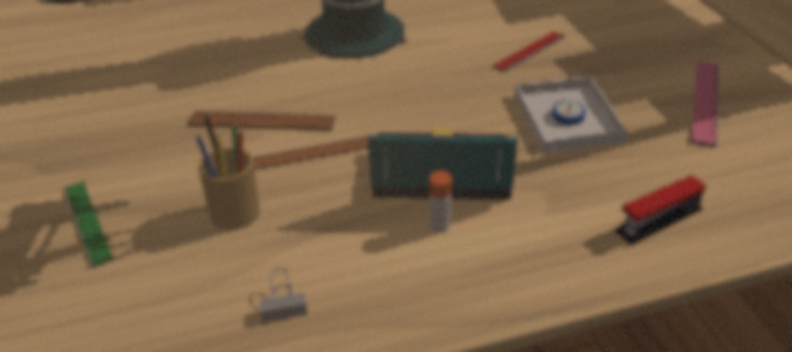

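The wrist view shows the compass flat in the tray at (257,167) and the eraser in the case at (72,237). The scene view shows the lid upright, the glue standing, and the ruler flat on the desk. The bystanders agree with their first measurements within the networks' error, so I'm handing in.

```bash
python3 - <<'E'
from h import *
robot.job_done(); st()
E
```

```text
the job is handed in; nothing more can be done
the job is handed in; nothing more can be done
```

The job is done and handed in at about 39 s of the 72 s allowed; no verdict was reported.

**What I did**
- **Ruler:** I took the small brown ruler off the lid and laid it flat on bare desk in front and to the right of the case, at about (390, −172).
- **Lid:** I pressed the catch with the front fingertip while the back fingertip rode on the lid. The lid went up over about 6 s and stayed at its stop after I let go.
- **Compass:** I lifted it out and set it down in the middle of the tray.

**Last checks**
- **Lid and compass:** The lid is upright and the compass is flat in the tray.
- **Eraser:** It is still in the case, seen in the last wrist picture.
- **Bystanders:** The tray, cup, clip and stapler read within about 5 mm of their first positions, which is about what the networks can resolve.
- **Not confirmed by a number:** The last top view did not report the lid edge, glue or eraser because the arm was in the way. I checked the lid and glue by eye in the scene picture. The lid edge measured 133 mm high earlier, just after opening.
- **Forces:** The highest I read was about 9 N, when the compass touched down in the tray.

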